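Shut and level the reflow oven, level held down

TASK

Get the little reflow oven ready for a solder run: first push its door shut until the catch seats, then lay the spirit level flat on the oven's top, lengthwise from the oven's right side to its left, and turn the black knob of the levelling foot at the oven's left until the bubble sits in the middle of its vial. Then press the level firmly down on the oven (a push of about 15 N) with the bubble still centred and finish like that, still pressing; the door stays shut. Leave the other things on the bench where they are.

Things in the scene. Friction and masses are not known exactly. Their poses are not given: they have to be found in the camera images.
- oven_top (a point): white bench oven, 180 deep (x) by 280 wide (y) on a dark base plate; this point is the centre of its flat, bare top, 160 above the bench. z up; -x is the front (door side, towards the robot), +y the oven's left, the robot's left. The oven tilts slightly about its x axis (at most 0.03 rad); at the start its left side is the lower one.
- door (a joint): angle of the oven's door, rad: 0 shut and seated on a hard stop, grows as it swings out towards the robot; starts 0.35 to 0.6. A spring ball catch resists with a few newtons from 0.075 and pulls the door home below 0.026. The hinge is light; the door stays where it is left.
- door_hinge (a point): on the door's upright hinge axis, left (+y) end of the oven's front, 90 above the bench; turns with the door. The panel runs from here 200 along this point's -y, is 12 thick, 125 tall (28 to 153 above the bench); its outer face looks along -x, 6 mm off. A handle standing out 36 mm lies 182 from the hinge; pushing within 140 of the hinge clears it.
- door_middle (a point): point on the door's outer face, 120 from the hinge, 103 above the bench; it turns with the door, -x points out of the face. A good place to push.
- level_centre (a point): aluminium spirit level, 200 long (x) by 26 wide (y) by 40 tall (z), about 0.3 kg; this point is its centre, half-way up, 20 above its sole. It starts flat on the bench to the right of the oven. A yellowish vial lies along x in a 80 long window in the middle of its top, with two dark rings 12.5 either side of the middle.
- bubble (a joint): position of the pale bubble (22 long) along the level's x, m: 0 is the middle of the vial (centred means within 3 mm). It floats towards the raised end: 0.8 mm for each 0.001 rad of tilt, up to 26 mm; it settles in about 1.5 s.
- foot_knob (a point): centre of the fluted round black knob of the levelling foot, 40 across, 24 tall, 195 above the bench, on an upright steel stem 45 from the oven's left wall; free all round. It only turns: clockwise from above raises the oven's left side, 0.018 rad per rad (14 mm of bubble per rad). It needs 0.7 to 1.5 rad, turns stiffly (0.1 N m) and stays where left.
- screwdriver: loose screwdriver, 170 long mm; origin at its underside. To be left alone.
- wrench: loose flat wrench, 150 long mm; origin at its underside. To be left alone.
- solder_spool: loose solder spool, 54 across, 42 tall mm; origin at its underside. To be left alone.
- multimeter: loose multimeter, 150 x 75 x 40 tall mm; origin at its underside. To be left alone.
- circuit_board: loose green circuit board, 90 x 120, parts up to 13 tall mm; origin at its underside. To be left alone.
- flux_jar: loose small jar, 52 across, 55 tall mm; origin at its underside. To be left alone.
- parts_tray: loose open tray, 100 x 140 x 30 tall mm; origin at its underside. To be left alone.
There are look-alikes about, which are no part of the job. Of the things shaped like the part that bears level_centre, the aluminium one is meant.

How it is judged:
On the way, in this order (a step that is already met when the one before it is completed fails the run):
1. the oven's door is pushed shut onto its catch (value of joint door below 0.018 rad), for 0.3 s.
2. the level lies flat on the oven's top, across it, the door still shut (value of joint door below 0.018 rad and z of level_centre in the frame of oven_top between 0.012 and 0.026 m and angle between the x axis of level_centre and the y axis of oven_top, either way round below 0.2 rad and contact force between level and oven above 0.5 N), for 0.3 s.
3. the foot is turned until the bubble is centred and the oven is level (value of joint door below 0.018 rad and z of level_centre in the frame of oven_top between 0.012 and 0.026 m and angle between the x axis of level_centre and the y axis of oven_top, either way round below 0.2 rad and value of joint bubble between -0.003 and 0.003 m and angle between oven_top's own z axis and vertical below 0.0045 rad), for 0.5 s.
At the end, for the whole second after the job is handed in: The door is seated (below 0.018 rad); the level lies on the oven's top, along the oven's y within 0.2 rad; the bubble is within 3 mm of the middle and the oven is level within 0.0045 rad; the robot is touching the level (over 3 N), which presses on the oven with 7 to 40 N, and the level is at rest (all of step 3 and contact force between level and oven between 7 and 40 N and contact force between any of the fingers, the arm and level above 3 N and linear speed of level below 0.02 m/s); the arm keeps its last pose, push and grip.
It fails at once if another thing on the bench is shifted by more than 40 mm (distance of any of screwdriver, wrench, solder_spool, multimeter, circuit_board, flux_jar, parts_tray from where it was at the start of the episode above 0.04 m).
It also fails if it takes over 72 s, if anything falls off the work surface, if the arm or the gripper's body presses on something with over 40 N, if the wrist force passes 120 N, or if a joint passes its speed limit or range.

ROBOT

A 6-joint arm with a two-finger parallel gripper is mounted at the origin on the work surface. World frame = base frame: x ahead of the robot, y to its left, z up, the work surface at z = 0. Lengths are in m, angles in rad, forces in N, time in s.
With the tool pointing down it reaches from about 0.425 to 1.125 m from the base axis. Payload 14.9 kg.
Tool frame: the origin (TCP) lies midway between the tips of the shut fingers; the grasp point (between the pads) lies 19 mm behind it; z points along the fingers, y is the direction in which the jaws open and shut (so a half turn about z gives the same grasp; the last joint's range is limited). The gripper opens to 91 mm and grips with 3 to 60 N. Pads are 32 mm wide; open, the fingers measure 118 mm over their backs; the gripper's body (76 mm by 178 mm) begins 60 mm behind the grasp point.
Start: joints at [1.148, 0.379, 1.734, -0, 1.028, -0.033], TCP at [0.266, 0.647, 0.179] pointing down, gripper open.
Joint ranges: [-2.77, 2.77], [-0.74, 2.19], [0, 2.66], [-1.06, 4.2], [0.31, 2.87], [-3.08, 3.08]. Speed limits (rad/s): [1.89, 1.89, 2.39, 3.14, 3.14, 3.14].

INTERFACE

Orientations are given as a unit quaternion [x, y, z, w].
In Python, from bench import bot, claw, solver, get_image, job, read_time_s, read_joint_pos, read_qd, read_effort, read_tool_pos, read_tool_rot, read_contact_force, read_ft_torque, read_finger_gap gives the robot as it stands. Calls block until the motion is done:
- bot.move_to(position, orientation): joint-space move of the TCP to a pose.
- bot.movel(position, orientation=None, speed=0.15, force_limit=None): straight line of the TCP; orientation=None keeps the orientation; speed is the mean speed in m/s. With force_limit (N) it stops when the force on the tool has changed by that much, and returns True; else False.
- bot.set_joints(angles): joint-space move.
- claw.grip(opening, effort=None): finger opening in m; effort is the grip in N (None keeps the last); returns when the fingers have stopped.
- bot.pause(seconds).
- solver.ik(position, orientation): joint angles nearest the present ones, or None.
- get_image(name): name is "side" or "top"; returns a dict with "frame" (420x560x3 uint8, blue, green, red), "camera_matrix" (3x3 intrinsics, pixels), "k1" (the pictures are not rectified: a ray, as slopes to the right and down, at radius r is drawn at 1 + k1 r^2 times it, then the intrinsics apply), "camera_from_world" (4x4, takes a point from world to camera coordinates). Camera axes: x right, y down, z forward; pixel columns grow to the right and rows downward; lengths in m; the calibration is good to about 2 mm. A picture is of the moment at which its call begins. There is no depth.
A pose or a line that the arm cannot do raises bot.IKError and nothing moves.
- job.finish_job(): hands the job in, once; it reports no verdict.
Readings, each from a call of its own:
- read_time_s(): time.
- read_joint_pos(): joint angles.
- read_qd(): joint speeds.
- read_effort(): joint torques, N m.
- read_tool_pos(): TCP position.
- read_tool_rot(): TCP orientation.
- read_contact_force(): force on the tool from outside, world axes, zero at the start.
- read_ft_torque(): the same for the moment, N m.
- read_finger_gap(): finger opening in m.
Only numpy, scipy, OpenCV 4.12 (cv2) and the standard library are available. Lean on these libraries where they do the work, as an engineer would, in place of code of your own. Each camera call takes 0.05 s, during which the arm holds its last target. There are 200 camera calls.

## Working session

There is one attempt and no reset: what is moved stays moved. The work goes in short steps, each a Python script; the robot and the scene stay as the last script left them, time stands still between calls to the robot, and variables do not carry over. Pictures are saved under pics/ and viewed, about 8 in all and at most 12, crops included, and the job is handed in when it is done.

```bash
mkdir -p pics; ls
cat > h.py <<'E'
import numpy as np, cv2
from bench import *
from scipy.spatial.transform import Rotation as R
def shot(name,fn=None):
    d=get_image(name)
    if fn: cv2.imwrite('pics/'+fn,d["frame"])
    return d
def ray(d,px):
    K=np.array(d["camera_matrix"],float); T=np.array(d["camera_from_world"]); k=d["k1"]
    p=cv2.undistortPoints(np.array([[px]],float),K,np.array([k,0,0,0.]))[0,0]
    v=T[:3,:3].T@np.array([p[0],p[1],1]); return -T[:3,:3].T@T[:3,3], v/np.linalg.norm(v)
def at(d,px,z):
    o,v=ray(d,px); return o+v*(z-o[2])/v[2]
def proj(d,P):
    T=np.array(d["camera_from_world"]); rv=cv2.Rodrigues(T[:3,:3])[0]
    return cv2.projectPoints(np.array(P,float).reshape(-1,1,3),rv,T[:3,3],np.array(d["camera_matrix"],float),np.array([d["k1"],0,0,0.]))[0][:,0]
def down(yaw): # tool z down, tool y axis at angle yaw+90 ; tool x along yaw
    c,s=np.cos(yaw),np.sin(yaw)
    return R.from_matrix(np.array([[c,s,0],[s,-c,0],[0,0,-1]])).as_quat()
E
python3 - <<'E'
from h import *
a=shot("top","top0.png");b=shot("side","side0.png")
for d in(a,b): print(d["camera_matrix"],d["k1"],np.round(d["camera_from_world"],3).tolist())
q=read_tool_rot();print(q,R.from_quat(q).as_matrix().round(3),read_time_s())
E
```

```text
pics
[[495.41306192   0.         283.51116115]
 [  0.         495.41306192 210.00381476]
 [  0.           0.           1.        ]] -0.04756947206309223 [[0.01, -1.0, 0.001, -0.191], [-0.981, -0.01, -0.193, 0.518], [0.193, 0.001, -0.981, 1.559], [0.0, 0.0, 0.0, 1.0]]
[[415.8200095    0.         276.59839076]
 [  0.         415.8200095  211.52217075]
 [  0.           0.           1.        ]] 0.014810274229145803 [[0.803, -0.596, 0.008, -0.512], [-0.417, -0.573, -0.705, 0.23], [0.425, 0.563, -0.709, 1.173], [0.0, 0.0, 0.0, 1.0]]
[ 1.93674676e-01  9.81065680e-01 -4.88118443e-04 -1.18543751e-04] [[-0.925  0.38  -0.   ]
 [ 0.38   0.925 -0.001]
 [ 0.    -0.001 -1.   ]] 0.1
```

View pics/top0.png

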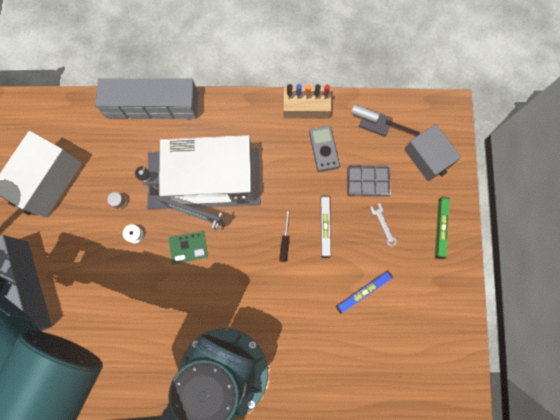

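View pics/side0.png

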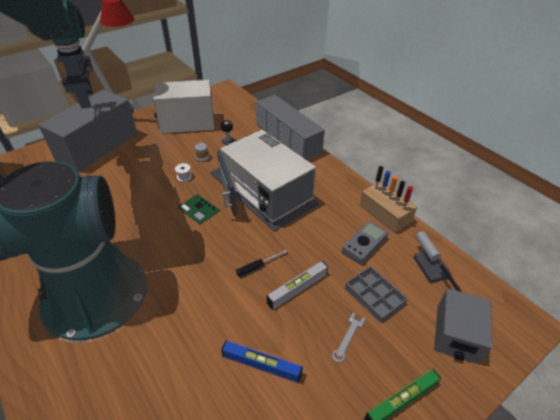

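The top view shows three candidates for the level: aluminium (326,227), blue (365,292) and green (443,228). I choose the aluminium one, which is at (298,285) in the side view. The oven is the white box with the open door at (205,165). The white box at (38,172) and the grey boxes are look-alikes. The knob is at (142,173), and the door runs from about (165,200) to (220,220).

Run:
```python
from h import *
a=shot("top");b=shot("side")
f=a["frame"];hsv=cv2.cvtColor(f,cv2.COLOR_BGR2HSV)
def blob(m,box,pt):
    x0,y0,x1,y1=box;z=np.zeros_like(m);z[y0:y1,x0:x1]=m[y0:y1,x0:x1]
    n,l,s,c=cv2.connectedComponentsWithStats(z)
    i=1+np.argmax(s[1:,4]);return (l==i).astype(np.uint8)
w=((hsv[...,1]<45)&(hsv[...,2]>170)).astype(np.uint8)
ov=blob(w,(140,120,265,215),0); cs=cv2.findContours(ov,0,2)[0][0]
r=cv2.minAreaRect(cs);bx=cv2.boxPoints(r);print('oven',r);P=np.array([at(a,p,.16) for p in bx]);print(P.round(4),P.mean(0).round(4),np.linalg.norm(np.diff(P,axis=0),axis=1))
w2=((hsv[...,1]<60)&(hsv[...,2]>120)).astype(np.uint8)
lv=blob(cv2.morphologyEx(w2,3,np.ones((7,7))),(310,185,342,270),0);cs=cv2.findContours(lv,0,2)[0][0]
r=cv2.minAreaRect(cs);bx=cv2.boxPoints(r);print('level',r);P=np.array([at(a,p,.04) for p in bx]);print(P.round(4),P.mean(0).round(4),np.linalg.norm(np.diff(P,axis=0),axis=1))
k=(hsv[...,2]<45).astype(np.uint8);kb=blob(k,(130,160,156,186),0);ys,xs=np.nonzero(kb);c=((xs.min()+xs.max())/2,(ys.min()+ys.max())/2)
print('knob',c,len(xs),xs.min(),xs.max(),ys.min(),ys.max(),at(a,c,.207))
A=cv2.resize(f[120:260,125:345],None,fx=3.6,fy=3.6,interpolation=2);cv2.imwrite('pics/c1.png',A)
B=cv2.resize(b["frame"][110:310,150:340],None,fx=3,fy=3,interpolation=2);cv2.imwrite('pics/c2.png',B)
```

```text
oven ((204.08566284179688, 169.68406677246094), (66.37740325927734, 91.27764892578125), 88.66777801513672)
[[ 0.7252  0.21    0.16  ]
 [ 0.7346 -0.0753  0.16  ]
 [ 0.5229 -0.0852  0.16  ]
 [ 0.5135  0.1923  0.16  ]] [0.6241 0.0604 0.16  ] [0.28548091 0.21186709 0.27760204]
level ((325.5, 226.0), (60.0, 9.0), 90.0)
[[ 0.5705 -0.3084  0.04  ]
 [ 0.5708 -0.3381  0.04  ]
 [ 0.3731 -0.3366  0.04  ]
 [ 0.3728 -0.3076  0.04  ]] [ 0.4718 -0.3227  0.04  ] [0.029641   0.1977228  0.02895744]Traceback (most recent call last):
  File "<stdin>", line 14, in <module>
  File "<stdin>", line 7, in blob
    return _wrapfunc(a, 'argmax', axis=axis, out=out, **kwds)
    return bound(*args, **kwds)
ValueError: attempt to get argmax of an empty sequence
```

Run:
```python
from h import *
a=shot("top");b=shot("side")
f=a["frame"];hsv=cv2.cvtColor(f,cv2.COLOR_BGR2HSV)
print(hsv[160:188,142,2],hsv[173,130:160,2])
A=cv2.resize(f[120:260,125:345],None,fx=3.6,fy=3.6,interpolation=2);cv2.imwrite('pics/c1.png',A)
B=cv2.resize(b["frame"][110:310,150:340],None,fx=3,fy=3,interpolation=2);cv2.imwrite('pics/c2.png',B)
```

```text
[195 192 193 196 195 179 138  99 107 126 153 179 184 164 119  83  77  78
  77  80 110 148 168 173 181 188 190 187] [202 201 202 196 174 110  72  75  99 155 192 198 164 104  78  77  70  75
  67  73  82  85  82  86  83  89  82  92 127 203]
```

View pics/c1.png

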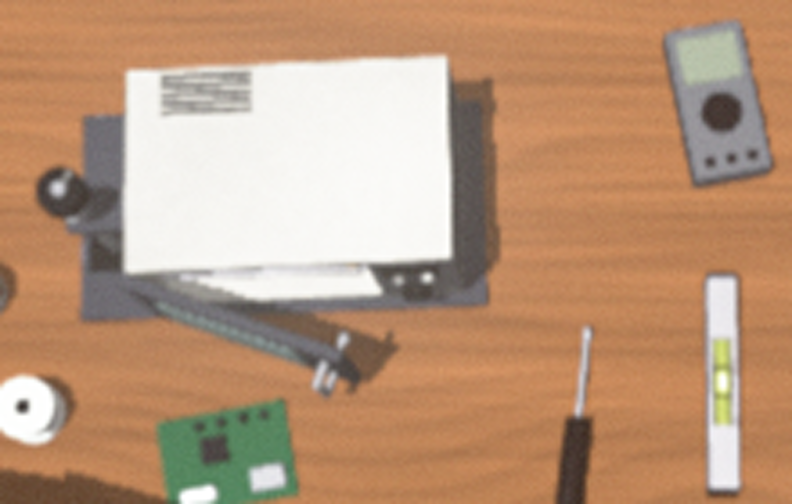

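View pics/c2.png

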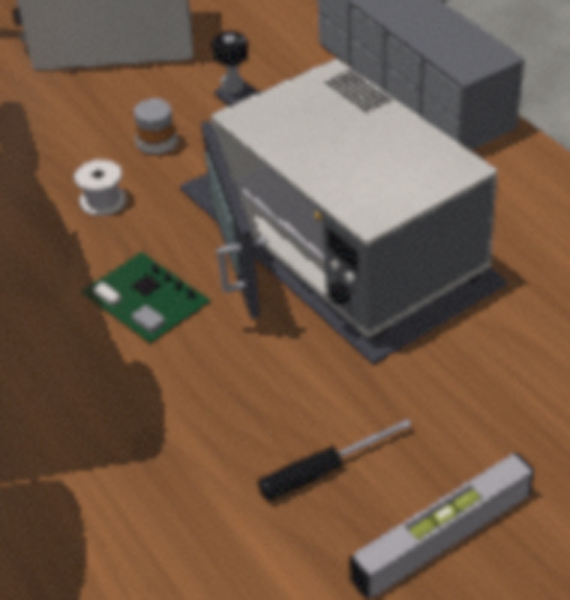

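The crops confirm the picks. The bare aluminium level, with its yellow vial, is at c1 (722,382). The oven top corners are at c1 (126,70), (447,56), (452,258) and (126,272). The knob's top is at c1 (61,191), and at c2 (229,46). The door runs from about c1 (150,293) to (357,372), with its handle at (330,365).

Run:
```python
from h import *
a=shot("top");b=shot("side")
c1=lambda x,y:(x/3.6+125,y/3.6+120)
c2=lambda x,y:(x/3+150,y/3+110)
P=np.array([at(a,c1(*p),.16) for p in [(126,70),(447,56),(452,258),(126,272)]]);print(P.round(4),P.mean(0).round(4),np.linalg.norm(np.roll(P,-1,0)-P,axis=1).round(3))
Q=np.array([at(b,c2(*p),.16) for p in [(213,116),(337,64),(495,174),(368,238)]]);print('side',Q.round(4),Q.mean(0).round(4))
print('door top',at(a,c1(150,293),.153),at(a,c1(357,372),.153))
print('door side top', at(b,c2(207,125),.153),at(b,c2(252,232),.153))
print('level',at(a,c1(722,382),.04),[at(a,c1(*p),.04).round(4) for p in [(722,276),(724,490)]])
o1,v1=ray(a,c1(62,191));o2,v2=ray(b,c2(229,48))
t=np.linalg.lstsq(np.c_[v1,-v2],o2-o1,rcond=None)[0];print('knob',at(a,c1(61,190),.207),o1+t[0]*v1,o2+t[1]*v2)
c=((722-0)/3.6+125,382/3.6+120)
```

```text
[[ 0.7191  0.2023  0.16  ]
 [ 0.7342 -0.0761  0.16  ]
 [ 0.5545 -0.0846  0.16  ]
 [ 0.5396  0.1915  0.16  ]] [0.6369 0.0583 0.16  ] [0.279 0.18  0.277 0.18 ]
side [[ 0.5373  0.1794  0.16  ]
 [ 0.7073  0.1812  0.16  ]
 [ 0.7258 -0.0829  0.16  ]
 [ 0.5574 -0.0853  0.16  ]] [0.632  0.0481 0.16  ]
door top [0.52307968 0.17170025 0.153     ] [ 0.45704278 -0.00660028  0.153     ]
door side top [0.52765721 0.1774563  0.153     ] [ 0.47231222 -0.00267237  0.153     ]
level [ 0.47029894 -0.32281344  0.04      ] [array([ 0.5684, -0.3234,  0.04  ]), array([ 0.3726, -0.3241,  0.04  ])]
knob [0.5980956  0.23771741 0.207     ] [0.60161418 0.24159508 0.19096685] [0.59984361 0.24238151 0.19071843]
```

```bash
cat >> h.py <<'E'
C=np.array([.636,.057]);YAW=.054
X=np.array([np.cos(YAW),np.sin(YAW)]);Y=np.array([-np.sin(YAW),np.cos(YAW)])
def W(lx,ly,z): p=C+lx*X+ly*Y; return [p[0],p[1],z]
def L(p): d=np.array(p[:2])-C; return np.array([d@X,d@Y,p[2]]).round(4)
Q0=down(np.pi+YAW)
E
python3 - <<'E'
from h import *
p=read_tool_pos();claw.grip(0,20)
bot.movel([p[0],p[1],.33],speed=.3)
bot.move_to(W(-.205,.011,.30),Q0);print(read_joint_pos())
bot.movel(W(-.205,.011,.105),speed=.2)
print(read_time_s(),L(read_tool_pos()),read_contact_force())
r=bot.movel(W(-.138,.011,.105),speed=.08,force_limit=15);print(r,L(read_tool_pos()),read_contact_force())
for x in np.arange(-.135,-.112,.002):
    r=bot.movel(W(x,.011,.105),speed=.02,force_limit=18);print(r,L(read_tool_pos()),np.round(read_contact_force(),1))
    if r or read_contact_force()[0]<-18: break
print(read_time_s())
E
```

```text
[ 7.85720440e-02 -2.12524852e-01  2.14480373e+00  8.19487997e-05
  1.20930441e+00 -1.54666875e+00]
5.75 [-0.2044  0.0111  0.1058] [-0.06354136  0.62502477  0.09973303]
False [-0.1384  0.011   0.1049] [-0.08790103 -0.00288846  0.30374871]
False [-0.1349  0.011   0.1051] [ 0.6  0.6 -0.6]
False [-0.1329  0.011   0.105 ] [-0.1 -0.6 -0.9]
False [-0.1309  0.011   0.105 ] [-0.6 -0.5 -0.2]
False [-0.1289  0.011   0.105 ] [-0.6 -0.1 -0.6]
False [-0.1271  0.011   0.1049] [-1.8 -0.6  0.5]
False [-0.1249  0.011   0.105 ] [-1.7 -0.5 -0.8]
False [-0.1226  0.0111  0.1051] [-0.5 -0.3  0.5]
False [-0.1206  0.011   0.1051] [-0.1 -0.1 -0.1]
False [-0.1188  0.011   0.105 ] [1.2 1.  0. ]
False [-0.1178  0.011   0.1047] [-5.5 -0.6  2.7]
False [-0.1178  0.011   0.1043] [-16.9  -1.2  11.4]
False [-0.1178  0.0111  0.1039] [-27.8  -0.   17.6]
9.7917
```

The door passed the catch at local x −0.127 and reached the hard stop at −0.118. Next is the level.

Run:
```python
from h import *
bot.movel(W(-.16,.011,.12),speed=.1)
bot.movel(W(-.20,.011,.25),speed=.3)
claw.grip(.065,25)
G=[.4705,-.323]
bot.move_to([*G,.16],down(np.pi));print(read_joint_pos()[5])
r=bot.movel([*G,.012],speed=.12,force_limit=12);print(r,read_tool_pos())
print(claw.grip(.01,30),read_finger_gap(),read_tool_pos())
bot.movel([*G,.30],speed=.2);print(read_finger_gap(),read_contact_force(),read_time_s())
for y in(np.pi/2,3*np.pi/2): print(solver.ik(W(0,0,.25),down(y+YAW)))
a=shot("top","t2.png");b=shot("side")
cv2.imwrite('pics/m2.png',np.hstack([cv2.resize(a["frame"][110:310,120:400],None,fx=1.6,fy=1.6),b["frame"][60:380,150:470]]))
```

```text
-2.212711926058802
False [ 0.47091754 -0.32332101  0.01265847]
False 0.01010707347124067 [ 0.47048411 -0.32300967  0.01197618]
0.009967213910837346 [ 0.32713621 -0.3128042  -0.32147533] 17.4833
[ 5.28867636e-02  2.08465171e-01  1.81777703e+00 -4.44089210e-16
  1.11535046e+00 -1.11323642e-03]
None
```

View pics/m2.png

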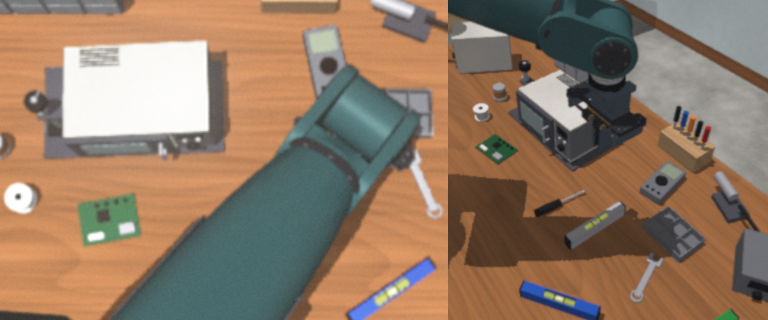

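The picture shows the door shut, but the level is still on the bench at side px (297,285): the grasp missed. I'll check the geometry before trying again.

Run:
```python
from h import *
a=shot("top","t3.png");b=shot("side","s3.png")
print(read_tool_pos(),read_joint_pos(),read_finger_gap(),read_time_s())
t=read_tool_pos()
for d in(a,b): print(proj(d,[t,[.4705,-.323,.04],W(0,0,.16)]).round(1).tolist())
print('level side',at(b,(298,283),.04))
cv2.imwrite('pics/s3c.png',cv2.resize(b["frame"][60:320,200:460],None,fx=2.2,fy=2.2,interpolation=2))
```

```text
[ 0.47032218 -0.32284795  0.29935123] [-6.42424003e-01  4.71535242e-02  1.90791717e+00  3.60112341e-06
  1.18753554e+00 -2.21325377e+00] 0.009636302334544967 17.6833
[[333.6, 210.8], [325.6, 226.1], [205.3, 165.5]]
[[302.4, 214.7], [297.7, 279.6], [266.4, 156.3]]
level side [ 0.4642057  -0.33236645  0.04      ]
```

View pics/s3c.png

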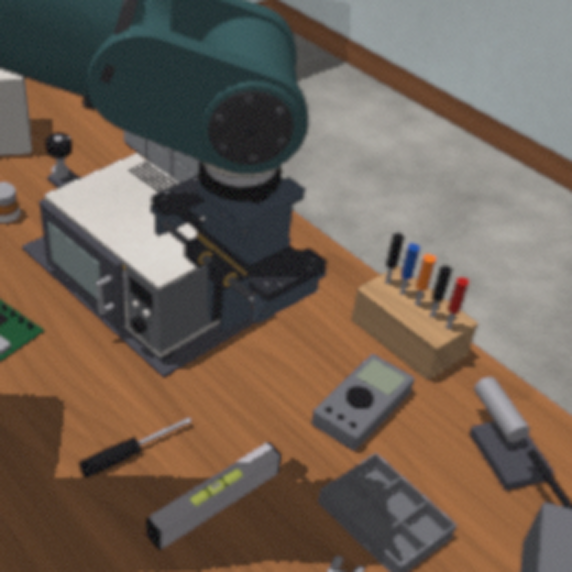

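The crop shows the gripper shut and empty, with the level centre at about crop (217,488), full px (298.6,282). I'll check whether the level moved and whether the fingertips project where they should.

Run:
```python
from h import *
s0=cv2.imread('pics/side0.png');s3=cv2.imread('pics/s3.png')
def vial(f,box):
    h=cv2.cvtColor(f,cv2.COLOR_BGR2HSV);m=cv2.inRange(h,(22,90,80),(45,255,255));x0,y0,x1,y1=box
    ys,xs=np.nonzero(m[y0:y1,x0:x1]);return xs.mean()+x0,ys.mean()+y0,len(xs)
print(vial(s0,(260,255,340,310)),vial(s3,(260,255,340,310)))
t0=cv2.imread('pics/top0.png');t3=cv2.imread('pics/t3.png');print(vial(t0,(310,200,342,255)),vial(t3,(310,200,342,255)))
g=s3[120:240,250:370].astype(float);g=(255*(g/255)**.45).astype(np.uint8)
g=cv2.resize(g,None,fx=5,fy=5,interpolation=2)
s0g=cv2.resize(s0[250:320,255:345],None,fx=5,fy=5,interpolation=2);s3g=cv2.resize(s3[250:320,255:345],None,fx=5,fy=5,interpolation=2)
cv2.circle(g,(int((302.4-250)*5),int((214.7-120)*5)),6,(0,0,255),1)
cv2.imwrite('pics/z.png',g)
```

```text
(np.float64(297.6619718309859), np.float64(280.92957746478874), 71) (np.float64(297.7684210526316), np.float64(281.17894736842106), 95)
(np.float64(325.0), np.float64(225.68627450980392), 51) (np.float64(nan), np.float64(nan), 0)<stdin>:5: RuntimeWarning: Mean of empty slice.
  ret = ret.dtype.type(ret / rcount)
```

View pics/z.png

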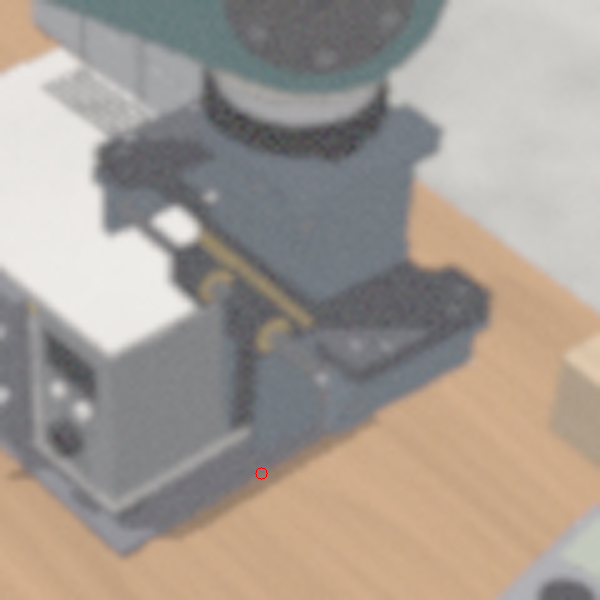

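Run:
```python
from h import *
claw.grip(.07,25);print(read_finger_gap())
G=[.4705,-.323]
r=bot.movel([*G,.012],speed=.25,force_limit=12);print(r,read_tool_pos(),read_contact_force(),read_finger_gap(),read_time_s())
b=shot("side","s4.png")
print(proj(b,[[*G,.012]]))
g=b["frame"][190:340,220:380].astype(float);g=(255*(g/255)**.5).astype(np.uint8)
cv2.imwrite('pics/z2.png',cv2.resize(g,None,fx=4,fy=4,interpolation=2))
```

```text
0.07033183776080608
False [ 0.47117015 -0.32348732  0.01308929] [0.17095544 1.31178406 1.12158831] 0.07006812588646251 19.9917
[[297.23177937 285.45656654]]
```

View pics/z2.png

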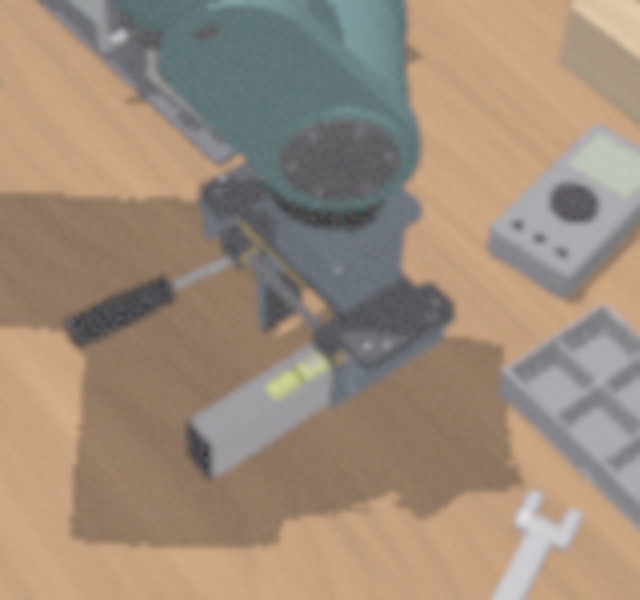

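The picture shows the open gripper at the level, but the left fingertip is at full px (287,272) and the right one at about (303,290). I'll compare these with the prediction.

Run:
```python
from h import *
b=shot("side")
for x in(.4545,.4865):
  for y in(-.288,-.2745,-.358,-.3715):
    print(x,y,((proj(b,[[x,y,.013],[x,y,.053],[x,y,.093]])-[220,190])*4).round().tolist())
for p in[(275,327),(262,330),(290,318),(333,402)]:
  f=(220+p[0]/4,190+p[1]/4);print(p,[at(b,f,z).round(3).tolist() for z in(.013,.053)])
print('level near end corners',[at(b,(220+p[0]/4,190+p[1]/4),z).round(3).tolist() for p,z in [((190,425),.04),((208,478),0),((212,443),.04)]])
```

```text
0.4545 -0.288 [[261.0, 359.0], [262.0, 326.0], [264.0, 290.0]]
0.4545 -0.2745 [[250.0, 347.0], [251.0, 313.0], [252.0, 278.0]]
0.4545 -0.358 [[322.0, 426.0], [325.0, 393.0], [328.0, 358.0]]
0.4545 -0.3715 [[335.0, 440.0], [338.0, 407.0], [341.0, 372.0]]
0.4865 -0.288 [[296.0, 338.0], [298.0, 304.0], [301.0, 269.0]]
0.4865 -0.2745 [[285.0, 326.0], [287.0, 292.0], [289.0, 256.0]]
0.4865 -0.358 [[358.0, 403.0], [362.0, 370.0], [366.0, 335.0]]
0.4865 -0.3715 [[370.0, 417.0], [374.0, 383.0], [379.0, 348.0]]
(275, 327) [[0.48, -0.271, 0.013], [0.461, -0.294, 0.053]]
(262, 330) [[0.471, -0.268, 0.013], [0.452, -0.291, 0.053]]
(290, 318) [[0.494, -0.271, 0.013], [0.474, -0.294, 0.053]]
(333, 402) [[0.473, -0.347, 0.013], [0.454, -0.367, 0.053]]
level near end corners [[0.371, -0.317, 0.04], [0.371, -0.338, 0.0], [0.374, -0.338, 0.04]]
```

Both fingertips fit the prediction at z≈0.05, while the reported TCP z is 0.013. So the real tips sit about 40 mm above the reported TCP, and the fingers closed over the level. I'll touch the bench to measure this offset, then grasp.

Run:
```python
from h import *
G=[.4705,-.323]
try: r=bot.movel([*G,-.05],speed=.03,force_limit=6)
except bot.IKError as e: print('ik',e);r=None
p=read_tool_pos();print(r,p,read_contact_force(),read_time_s())
if r:
    z0=p[2];bot.movel([*G,z0+.010],speed=.05)
    print(claw.grip(.01,35),read_finger_gap(),read_contact_force(),read_time_s(),read_tool_pos())
```

```text
True [ 0.47047145 -0.32297336 -0.03514372] [-2.72613076  2.34465702 13.12506364] 21.525
False 0.02558539035618593 [ 0.4891568   0.7032289  -0.32076527] 22.625 [ 0.47047653 -0.32294848 -0.02519636]
```

```bash
cat >> h.py <<'E'
QP=down(np.pi/2+YAW)
DZ=.035   # true tip height = reported z + DZ
E
python3 - <<'E'
from h import *
G=[.4705,-.323]
bot.movel([*G,.24],speed=.3);print(read_finger_gap(),read_contact_force())
bot.move_to(W(0,0,.22),QP)
f0=read_contact_force()
bot.movel(W(0,0,.15),speed=.15)
r=bot.movel(W(0,0,.125),speed=.03,force_limit=5);print(r,read_tool_pos(),f0,read_contact_force(),read_finger_gap())
bot.pause(.2);claw.grip(.06)
bot.movel(W(0,0,.25),speed=.3);print(read_time_s(),L(read_tool_pos()))
bot.move_to(W(-.03,.185,.22),QP);print(read_time_s())
# clear for view
a=shot("top","t5.png");b=shot("side","s5.png")
A=cv2.resize(a["frame"][120:240,120:280],None,fx=2.5,fy=2.5,interpolation=2);B=cv2.resize(b["frame"][90:240,190:350],None,fx=2.5,fy=2.5,interpolation=2)
A=cv2.copyMakeBorder(A,0,B.shape[0]-A.shape[0],0,0,0)
cv2.imwrite('pics/m5.png',np.hstack([A,B]))
E
```

```text
0.025842389099305953 [ 0.11647428 -0.86939788 -2.6125229 ]
True [0.63602295 0.05714278 0.13148992] [ 0.78043003 -0.17344135 -3.30829237] [0.73845884 0.3642919  2.08165549] 0.025901087066932484
28.225 [2.000e-04 0.000e+00 2.509e-01]
29.0083
```

View pics/m5.png

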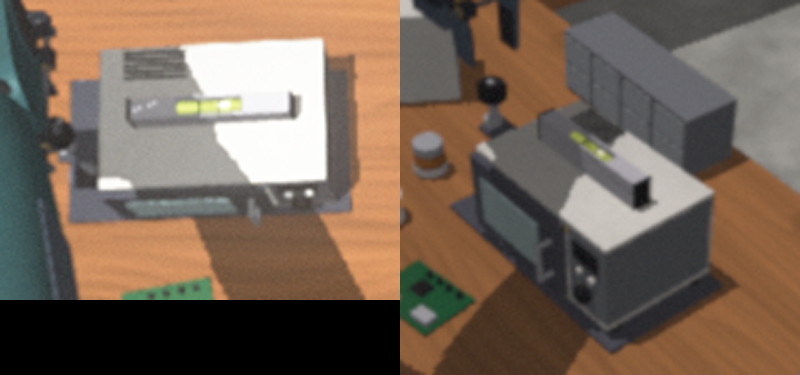

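The picture shows the level lying across the oven at left panel (210,107), with the door shut. The bubble is near (228,104) in a vial spanning 178 to 242, so it is about 22 mm towards the right. Next I'll build a profile readout of the bubble and calibrate it.

```bash
cat >> h.py <<'E'
S=np.arange(-60,60.5,1.)
def prof(d,c=(0,0),z=.198,half=5):
    g=np.array([[W(c[0]+t/1000,c[1]+s/1000,z) for s in S] for t in np.linspace(-half,half,9)])
    m=proj(d,g.reshape(-1,3)).reshape(9,len(S),2).astype(np.float32)
    return cv2.remap(d["frame"],m[...,0],m[...,1],cv2.INTER_CUBIC).astype(float).mean(0)
E
python3 - <<'E'
from h import *
for n in("top","side"):
    d=shot(n);p=prof(d)
    print(n);print('blue',p[::2,0].astype(int).tolist());print('g   ',p[::2,1].astype(int).tolist())
    h=cv2.cvtColor(d["frame"],cv2.COLOR_BGR2HSV);m=cv2.inRange(h,(22,90,80),(45,255,255))
    u,v=proj(d,[W(0,0,.2)])[0].astype(int);ys,xs=np.nonzero(m[v-25:v+25,u-30:u+30])
    print([L(at(d,(x,y),.198)).tolist() for x,y in [(xs.min()+u-30,ys[xs==xs.min()].mean()+v-25),(xs.max()+u-30,ys[xs==xs.max()].mean()+v-25)]])
E
```

```text
top
blue [248, 248, 248, 248, 248, 248, 248, 249, 249, 250, 226, 189, 162, 148, 150, 150, 159, 176, 203, 228, 237, 239, 237, 230, 211, 183, 162, 151, 147, 147, 147, 147, 148, 147, 141, 130, 117, 120, 137, 144, 145, 144, 146, 147, 148, 147, 147, 147, 145, 142, 140, 146, 151, 149, 150, 151, 151, 152, 151, 149, 150]
g    [245, 246, 246, 246, 246, 246, 246, 247, 246, 245, 238, 232, 233, 235, 236, 237, 240, 245, 249, 252, 252, 252, 251, 247, 235, 230, 236, 235, 234, 234, 234, 234, 234, 235, 228, 214, 193, 197, 223, 233, 236, 235, 235, 235, 236, 236, 237, 237, 233, 213, 184, 163, 150, 146, 146, 147, 148, 149, 148, 147, 148]
[[-0.0017, 0.0372, 0.198], [0.0029, -0.0352, 0.198]]
side
blue [172, 172, 172, 173, 172, 172, 170, 163, 152, 136, 119, 103, 94, 91, 95, 105, 117, 129, 138, 144, 144, 135, 120, 105, 96, 91, 89, 87, 84, 81, 77, 73, 71, 70, 70, 71, 74, 76, 76, 76, 77, 78, 78, 78, 78, 79, 81, 84, 87, 90, 92, 92, 91, 91, 91, 91, 91, 91, 91, 91, 91]
g    [166, 166, 167, 168, 168, 167, 165, 162, 157, 153, 147, 143, 141, 140, 142, 147, 153, 158, 163, 166, 163, 154, 143, 135, 133, 133, 135, 133, 129, 126, 121, 115, 108, 102, 99, 102, 109, 116, 120, 122, 124, 124, 123, 122, 119, 117, 112, 106, 99, 93, 90, 89, 88, 88, 88, 88, 88, 88, 88, 88, 88]
[[-0.0114, 0.0286, 0.198], [-0.0023, -0.0369, 0.198]]
```

From the top profile the window centre is about +0.5 mm and the bubble about −18 mm. That needs roughly 1.3 rad clockwise, which is +j6.

Run:
```python
from h import *
K=[.600,.241]
claw.grip(.062,6)
bot.move_to([*K,.20],QP)
r=bot.movel([*K,.140],speed=.1,force_limit=10);print(r,read_tool_pos(),read_contact_force())
f0=np.array(read_contact_force())
claw.grip(.02,5);bot.pause(.2);print(read_finger_gap(),np.round(np.array(read_contact_force())-f0,1))
claw.grip(.02,40);bot.pause(.2);print(read_finger_gap(),np.round(np.array(read_contact_force())-f0,1),L(read_tool_pos()),read_time_s())
q=np.array(read_joint_pos());print(q[5])
for i in range(2):
    q[5]+=.3;bot.set_joints(q);print(np.round(np.array(read_contact_force())-f0,1),np.round(read_ft_torque(),2),read_finger_gap(),read_time_s())
bot.pause(1.2)
for n in("top",):
    d=shot(n,"t6.png");p=prof(d);print(p[::2,0].astype(int).tolist())
```

```text
False [0.60032542 0.2411377  0.14039926] [-0.05637593 -0.90091105  0.12763834]
0.04006466643289592 [-8.7  0.3  7.3]
0.03904592195655633 [-11.8   0.8   9.3] [-0.0275  0.1857  0.1402] 31.6333
0.2919549506380368
[-1.7  2.  -0.2] [ 0.04  0.43 -0.03] 0.03923127820753069 32.025
[-5.   1.1  2.2] [ 0.15  0.92 -0.05] 0.039243659327212584 32.4167
[248, 248, 248, 248, 248, 248, 249, 249, 243, 229, 194, 161, 150, 148, 151, 151, 153, 155, 155, 160, 168, 176, 189, 203, 225, 237, 238, 235, 216, 187, 164, 149, 146, 143, 132, 121, 124, 135, 143, 144, 145, 146, 146, 146, 147, 147, 146, 144, 141, 141, 143, 147, 151, 152, 151, 150, 150, 150, 150, 150, 151]
```

```bash
cat >> h.py <<'E'
def show():
    p=np.mean([prof(shot("top"))  for _ in range(3)],0)
    for c in (0,1): print('bg'[c],p[4:-4,c][::2].astype(int).tolist())
    # edges from half levels (window: blue drop on right end, green drop on left end)
    b,g=p[:,0],p[:,1]
    eL=np.interp(-200,-b[10:35],S[10:35]); eR=np.interp(-190,-g[85:115],S[85:115])
    w=np.clip(b-170,0,None);m=(S>eL+8)&(S<eR-8)
    bc=(S*w)[m].sum()/w[m].sum();print('edges',eL,eR,'centre',(eL+eR)/2,'bubble',bc,'rel',bc-(eL+eR)/2)
E
python3 - <<'E'
from h import *
q=np.array(read_joint_pos());q[5]+=.45;bot.set_joints(q);print(read_finger_gap(),np.round(read_contact_force(),1))
bot.pause(1.8);show();print(read_time_s())
E
```

```text
0.03935485161497061 [-4.2  1.9  2.4]
b [248, 248, 248, 248, 249, 250, 239, 204, 166, 148, 149, 151, 151, 151, 151, 152, 153, 153, 150, 141, 143, 161, 197, 227, 234, 236, 236, 233, 228, 204, 172, 146, 128, 126, 137, 147, 148, 148, 147, 146, 146, 146, 146, 145, 144, 142, 142, 145, 148, 151, 152, 151, 151, 151, 150, 152, 152]
g [246, 246, 246, 246, 246, 245, 241, 231, 228, 232, 235, 236, 235, 236, 236, 236, 237, 238, 235, 225, 218, 222, 241, 252, 252, 252, 252, 251, 251, 249, 242, 229, 209, 197, 216, 234, 235, 235, 234, 234, 234, 234, 234, 235, 232, 224, 200, 171, 154, 147, 148, 148, 148, 148, 147, 148, 149]
edges -41.81281618887015 36.74742268041237 centre -2.5326967542288905 bubble -4.802300684327639 rel -2.2696039300987483
36.125
```

Run:
```python
from h import *
q=np.array(read_joint_pos());q[5]+=.155;bot.set_joints(q)
bot.pause(1.8);show();print(read_time_s(),read_contact_force())
```

```text
b [248, 248, 248, 248, 250, 251, 238, 197, 159, 147, 148, 152, 153, 151, 151, 152, 153, 152, 148, 136, 134, 148, 182, 216, 231, 235, 236, 235, 233, 224, 203, 164, 133, 128, 138, 148, 149, 148, 147, 147, 146, 146, 146, 146, 144, 140, 137, 141, 148, 150, 151, 151, 151, 151, 151, 151, 150]
g [246, 246, 246, 246, 246, 246, 241, 232, 229, 234, 235, 236, 236, 236, 236, 236, 237, 236, 232, 217, 211, 221, 240, 251, 252, 252, 252, 251, 251, 251, 247, 232, 212, 201, 218, 235, 235, 235, 234, 234, 234, 234, 234, 236, 232, 221, 188, 157, 149, 146, 148, 149, 149, 149, 149, 148, 147]
edges -42.12758620689655 35.890829694323145 centre -3.1183782562867037 bubble -3.471754879062587 rel -0.3533766227758832
38.3417 [-4.28442854  2.410672    1.50009419]
```

Run:
```python
from h import *
claw.grip(.065);p=read_tool_pos();bot.movel([p[0],p[1],.23],speed=.2)
bot.pause(.8);show();print(read_time_s())
claw.grip(0,20)
P=(0,.055)
bot.move_to(W(*P,.21),QP);f0=np.array(read_contact_force());print(f0)
r=bot.movel(W(*P,.15),speed=.04,force_limit=5);z=read_tool_pos()[2];print(r,z,read_contact_force())
if r:
    for i in range(12):
        F=read_contact_force()[2]-f0[2]
        if F>14: break
        z-=.0006;bot.movel(W(*P,z),speed=.01);bot.pause(.1)
    print(i,z,np.array(read_contact_force())-f0)
bot.pause(1.5);show();print(np.array(read_contact_force())-f0,read_time_s())
a=shot("top","t7.png");b=shot("side","s7.png")
A=cv2.resize(a["frame"][120:240,120:280],None,fx=2.5,fy=2.5,interpolation=2);B=cv2.resize(b["frame"][90:240,190:350],None,fx=2.5,fy=2.5,interpolation=2)
A=cv2.copyMakeBorder(A,0,B.shape[0]-A.shape[0],0,0,0)
cv2.imwrite('pics/m7.png',np.hstack([A,B]))
```

```text
b [248, 248, 248, 248, 250, 251, 238, 198, 159, 146, 149, 153, 152, 151, 150, 151, 153, 152, 147, 136, 134, 150, 183, 216, 231, 235, 236, 235, 234, 225, 203, 164, 131, 124, 133, 143, 145, 144, 143, 142, 142, 142, 143, 143, 141, 139, 136, 139, 148, 152, 153, 152, 151, 151, 150, 150, 151]
g [246, 246, 246, 246, 247, 246, 242, 232, 229, 233, 235, 236, 236, 236, 236, 236, 237, 237, 232, 217, 212, 222, 241, 251, 252, 252, 252, 252, 252, 251, 247, 233, 211, 199, 215, 232, 235, 235, 234, 233, 233, 233, 234, 236, 232, 222, 187, 156, 149, 148, 150, 149, 149, 149, 148, 148, 148]
edges -42.083044982698965 35.85 centre -3.116522491349482 bubble -3.4689025350338523 rel -0.3523800436843705
40.475
[ 0.22953893  0.34135707 -0.0636199 ]
True 0.16466121844001172 [-0.26358789  0.05835669 -0.07058145]
3 0.16286121844001175 [-6.16209701  4.12169143 15.51835029]
b [153, 154, 153, 152, 153, 151, 146, 139, 137, 140, 141, 143, 143, 145, 144, 143, 144, 144, 142, 133, 123, 121, 139, 156, 160, 160, 158, 156, 151, 145, 139, 130, 117, 111, 125, 140, 142, 141, 140, 139, 140, 140, 140, 137, 130, 122, 112, 98, 86, 74, 66, 66, 66, 69, 70, 73, 72]
g [151, 151, 150, 149, 148, 152, 164, 189, 217, 233, 235, 235, 236, 235, 235, 235, 236, 237, 235, 227, 203, 184, 198, 212, 213, 211, 213, 218, 225, 231, 231, 224, 203, 188, 212, 234, 235, 235, 233, 233, 233, 234, 234, 233, 221, 201, 171, 130, 99, 77, 67, 67, 67, 68, 70, 73, 73]
edges -50.0 34.71238938053097 centre -7.643805309734514 bubble nan rel nan
[-6.10344898  3.60424701 15.01628096] 46.5333h.py:39: RuntimeWarning: invalid value encountered in scalar divide
  bc=(S*w)[m].sum()/w[m].sum();print('edges',eL,eR,'centre',(eL+eR)/2,'bubble',bc,'rel',bc-(eL+eR)/2)
```

View pics/m7.png

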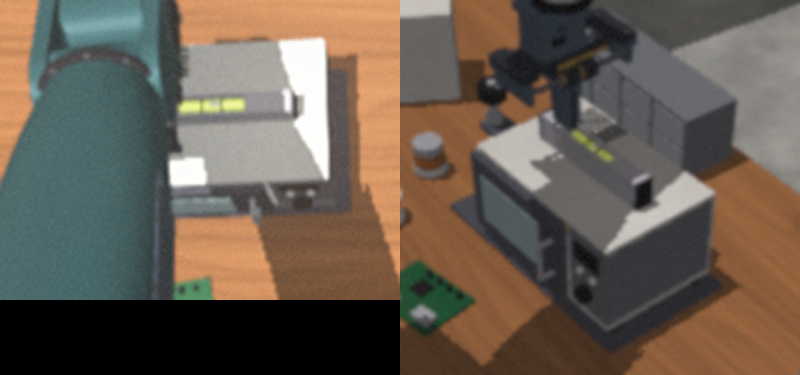

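The picture shows the arm pressing at the left half of the level, with the vial in shadow at left panel (178–244,104). The bubble profile looks shifted by a couple of mm, so I'll zoom in.

Run:
```python
from h import *
import glob
out=[]
a=shot("top")["frame"];b=shot("side")["frame"]
d=shot("side")
for f,box in((cv2.imread('pics/t6.png'),(180,150,230,172)),(a,(180,150,230,172)),(cv2.imread('pics/s5.png'),(235,135,285,157)),(b,(235,135,285,157))):
    x0,y0,x1,y1=box;g=f[y0:y1,x0:x1];g=(255*(g/255.)**.7).astype(np.uint8);out.append(cv2.resize(g,None,fx=8,fy=6,interpolation=2))
cv2.imwrite('pics/zz.png',np.vstack(out))
```

```text
(no output)
```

View pics/zz.png

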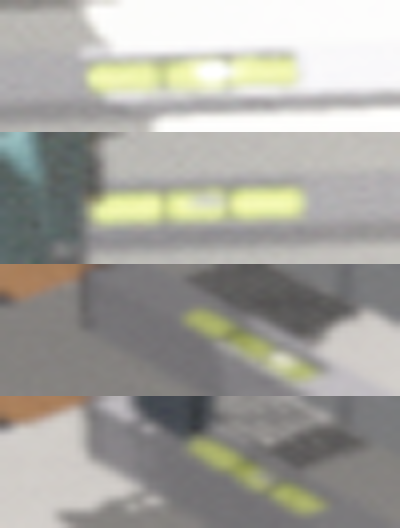

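Under the press the rings are at row-2 x 165 and 231 (middle 198), and the bubble is near 208. That is about 4 mm to the right, so the oven gives when pressed off-centre. I'll move the press towards the middle and measure again.

```bash
cat >> h.py <<'E'
def ratio(pr=True):
    p=np.mean([prof(shot("top"),z=.198,half=4) for _ in range(3)],0);r=p[:,0]/p[:,1];g=p[:,1]
    if pr: print('r*100',(100*r[30:90:2]).astype(int).tolist());print('g',g[30:90:2].astype(int).tolist())
def press(P,F0,f0,z0=.172,lim=5):
    r=bot.movel(W(*P,.150),speed=.04,force_limit=lim);z=read_tool_pos()[2]
    for i in range(14):
        F=read_contact_force()[2]-f0[2]
        if F>F0-1: break
        z-=.0003;bot.movel(W(*P,z),speed=.01);bot.pause(.08)
    print(r,i,z,np.round(np.array(read_contact_force())-f0,1))
E
python3 - <<'E'
from h import *
f0=np.array([.23,.34,-.06])
ratio()
bot.movel(W(0,.055,.174),speed=.08)
bot.movel(W(0,.025,.174),speed=.08)
print(np.array(read_contact_force())-f0)
press((0,.025),13,f0)
bot.pause(1.4);ratio();print(np.array(read_contact_force())-f0,read_time_s())
shot("top","t8.png");shot("side","s8.png")
E
```

```text
r*100 [61, 61, 61, 61, 61, 60, 59, 60, 65, 70, 74, 76, 76, 75, 71, 68, 63, 60, 57, 56, 57, 58, 59, 60, 60, 59, 59, 59, 59, 60]
g [239, 240, 240, 241, 241, 240, 233, 208, 187, 200, 214, 215, 213, 215, 222, 229, 236, 236, 228, 207, 192, 215, 237, 239, 239, 237, 237, 237, 238, 239]
[ 0.67222956 -0.49166636  0.31175736]
True 3 0.16307183200878328 [ 0.2  2.6 12. ]
r*100 [61, 61, 60, 61, 61, 61, 59, 61, 68, 73, 75, 75, 74, 72, 70, 64, 59, 58, 61, 68, 82, 97, 102, 98, 98, 98, 99, 99, 99, 98]
g [241, 241, 240, 241, 242, 242, 237, 211, 186, 197, 211, 215, 216, 218, 222, 230, 231, 216, 178, 124, 86, 67, 63, 68, 70, 73, 76, 76, 72, 68]
[ 0.37713842  1.91981912 10.73339964] 50.6833
```

Run:
```python
from h import *
bot.movel(W(0,.025,.170),speed=.08);bot.pause(1.7);ratio();print(read_contact_force(),read_time_s())
```

```text
r*100 [61, 61, 61, 61, 61, 61, 59, 61, 67, 73, 75, 74, 75, 73, 69, 64, 59, 59, 59, 63, 74, 92, 104, 99, 98, 98, 99, 99, 99, 100]
g [240, 241, 241, 241, 242, 241, 237, 211, 185, 197, 211, 216, 216, 218, 222, 230, 233, 224, 204, 156, 105, 74, 61, 65, 67, 71, 74, 76, 75, 70]
[ 0.06725893 -0.42039014  0.5787659 ] 52.8833
```

The profile is the same with and without pressing, so the apparent shift is probably a shadow effect. I'll move clear and re-check in the earlier lighting.

Run:
```python
from h import *
bot.movel([.600,.241,.23],speed=.35);show();print(read_time_s())
```

```text
b [248, 248, 248, 248, 249, 250, 241, 215, 179, 155, 150, 149, 150, 150, 151, 151, 152, 153, 154, 149, 161, 187, 220, 237, 236, 237, 235, 227, 200, 169, 152, 142, 131, 123, 130, 139, 142, 142, 142, 143, 142, 142, 143, 144, 143, 140, 136, 138, 147, 150, 151, 150, 150, 150, 150, 150, 150]
g [246, 246, 246, 246, 246, 246, 242, 234, 231, 234, 235, 236, 236, 236, 236, 236, 237, 238, 238, 232, 225, 225, 243, 252, 252, 252, 251, 250, 248, 243, 237, 229, 211, 197, 213, 230, 233, 234, 233, 233, 233, 233, 233, 235, 233, 225, 201, 172, 155, 148, 147, 147, 148, 148, 148, 147, 147]
edges -41.21414913957935 36.810880829015545 centre -2.2016341552819014 bubble -6.677423603793465 rel -4.475789448511564
53.675
```

The bubble really did move, to −4.5 mm, so the off-centre press had back-driven the foot. I'll re-trim the knob, then press close to the pivot (centre) and more gently.

Run:
```python
from h import *
K=[.599,.241]
claw.grip(.06,40)
bot.movel([*K,.140],speed=.2)
claw.grip(.02,40)
q=np.array(read_joint_pos());q[5]+=.35;bot.set_joints(q);print(read_finger_gap(),read_time_s())
bot.pause(1.5);show();print(read_time_s())
```

```text
0.03983197582524613 56.15
b [248, 248, 248, 248, 249, 250, 238, 197, 158, 145, 149, 152, 152, 152, 151, 151, 152, 152, 148, 136, 134, 149, 181, 215, 230, 234, 236, 235, 234, 224, 201, 163, 132, 127, 137, 148, 148, 147, 147, 147, 147, 147, 147, 146, 143, 138, 137, 142, 148, 151, 152, 152, 151, 150, 150, 150, 151]
g [246, 246, 246, 246, 246, 246, 241, 232, 229, 233, 235, 236, 236, 236, 236, 236, 237, 236, 232, 217, 211, 221, 240, 251, 251, 252, 252, 252, 251, 250, 247, 232, 211, 200, 217, 234, 235, 235, 234, 234, 234, 234, 235, 236, 232, 220, 188, 158, 149, 147, 149, 149, 149, 148, 147, 147, 148]
edges -42.12095400340716 35.91095890410959 centre -3.1049975496487825 bubble -3.479486463857103 rel -0.37448891420832053
57.8
```

Run:
```python
from h import *
q=np.array(read_joint_pos());q[5]+=.05;bot.set_joints(q)
claw.grip(.06);p=read_tool_pos();bot.movel([p[0],p[1],.215],speed=.3)
claw.grip(0,20)
P=(0,-.03)
bot.move_to(W(*P,.20),QP);show();bot.movel(W(*P,.170),speed=.12)
f0=np.array(read_contact_force());print(f0,read_time_s())
r=bot.movel(W(*P,.155),speed=.015,force_limit=4);z=read_tool_pos()[2];print(r,z)
for i in range(14):
    F=read_contact_force()[2]-f0[2]
    if F>8.5: break
    z-=.0003;bot.movel(W(*P,z),speed=.01);bot.pause(.05)
for _ in range(4): bot.pause(.05);print(np.round(np.array(read_contact_force())-f0,1))
print(i,z,read_time_s(),read_tool_pos())
shot("top","t9.png");d=shot("side","s9.png")
```

```text
b [150, 151, 151, 144, 131, 102, 76, 66, 61, 62, 64, 71, 76, 75, 70, 67, 66, 65, 66, 68, 71, 74, 76, 77, 79, 80, 82, 86, 89, 91, 92, 93, 94, 95, 96, 98, 100, 100, 100, 101, 102, 103, 103, 103, 103, 105, 105, 106, 107, 106, 106, 107, 107, 108, 108, 107, 107]
g [147, 148, 147, 140, 128, 101, 75, 66, 62, 62, 64, 71, 76, 75, 71, 67, 67, 66, 66, 68, 71, 74, 75, 77, 79, 80, 83, 85, 88, 91, 92, 93, 94, 95, 95, 97, 98, 98, 99, 101, 102, 102, 102, 102, 102, 103, 103, 104, 104, 104, 104, 105, 105, 105, 107, 106, 106]
edges -50.0 25.0 centre -12.5 bubble nan rel nan
[0.49318171 0.27967249 0.81499573] 61.3667
True 0.1649060757461135
[-3.9  0.1 11.4]
[-3.1  0.6 11.2]
[-3.5 -0.5 10.9]
[-3.2 -0.2 11.5]
3 0.1640060757461135 62.9917 [0.63797441 0.02704119 0.1648807 ]h.py:39: RuntimeWarning: invalid value encountered in scalar divide
  bc=(S*w)[m].sum()/w[m].sum();print('edges',eL,eR,'centre',(eL+eR)/2,'bubble',bc,'rel',bc-(eL+eR)/2)
```

Run:
```python
import cv2,numpy as np
o=[]
for n in('s5','s9'):
    g=cv2.imread(f'pics/{n}.png')[115:185,220:310];g=(255*(g/255.)**.7).astype(np.uint8);o.append(cv2.resize(g,None,fx=4.4,fy=6,interpolation=2))
cv2.imwrite('pics/z9.png',np.hstack(o))
```

```text
(no output)
```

View pics/z9.png

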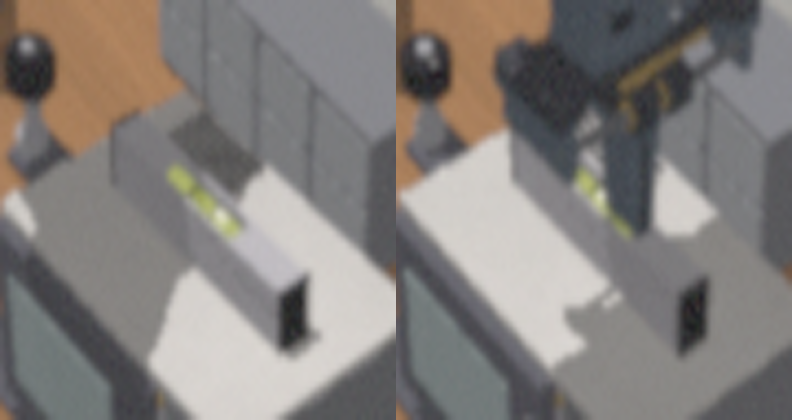

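The right panel shows the press in place with the door shut. The vial starts at (578,180), and the pale bubble is at about (605,210), near the expected middle of (611,210). I'll check this numerically.

Run:
```python
from h import *
d=shot("side");print(read_finger_gap(),R.from_quat(read_tool_rot()).as_matrix().round(2).tolist(),read_contact_force(),read_time_s())
g5=dict(d);
for nm,f in(('s5',cv2.imread('pics/s5.png')),('s7',cv2.imread('pics/s7.png')),('s9',cv2.imread('pics/s9.png')),('now',d["frame"])):
    g5["frame"]=f
    p=prof(g5,c=(-.006,-.004),half=3);print(nm,'r',(100*p[10:-10:3,0]/p[10:-10:3,1]).astype(int).tolist());print('  g',p[10:-10:3,1].astype(int).tolist())
```

```text
0.0007488564714849474 [[-0.05, 1.0, 0.0], [1.0, 0.05, 0.0], [0.0, 0.0, -1.0]] [-3.91792637 -0.93740016 12.2181289 ] 63.1417
s5 r [103, 103, 100, 95, 80, 65, 56, 58, 65, 73, 78, 79, 77, 66, 55, 51, 50, 49, 48, 50, 52, 54, 50, 48, 49, 48, 49, 50, 55, 67, 85, 100, 103, 103]
  g [166, 165, 166, 164, 163, 163, 162, 168, 180, 193, 196, 189, 170, 156, 154, 153, 149, 139, 133, 124, 111, 114, 134, 148, 152, 151, 148, 147, 139, 121, 102, 90, 87, 87]
s7 r [104, 103, 95, 80, 63, 56, 53, 52, 50, 51, 54, 56, 63, 66, 64, 62, 60, 55, 50, 49, 51, 52, 51, 51, 52, 52, 53, 54, 59, 68, 84, 99, 103, 104]
  g [88, 88, 95, 109, 128, 142, 145, 140, 138, 140, 138, 124, 111, 119, 135, 141, 141, 136, 128, 121, 124, 135, 145, 148, 145, 145, 142, 140, 132, 115, 92, 74, 67, 67]
s9 r [102, 103, 101, 96, 84, 72, 66, 64, 63, 64, 67, 72, 74, 72, 71, 72, 73, 73, 72, 68, 62, 60, 59, 61, 64, 67, 76, 91, 108, 113, 110, 109, 109, 108]
  g [89, 85, 79, 77, 83, 94, 100, 98, 94, 90, 84, 82, 89, 105, 124, 146, 169, 180, 172, 150, 140, 146, 155, 156, 143, 117, 84, 59, 49, 46, 45, 46, 46, 47]
now r [103, 103, 102, 96, 84, 73, 65, 64, 63, 65, 69, 72, 74, 71, 70, 71, 73, 74, 72, 68, 62, 59, 59, 61, 63, 66, 75, 93, 109, 114, 113, 111, 111, 112]
  g [88, 85, 78, 77, 83, 94, 99, 98, 94, 90, 85, 81, 89, 106, 124, 145, 171, 181, 173, 150, 140, 145, 156, 156, 142, 116, 83, 60, 50, 46, 45, 45, 43, 42]
```

Run:
```python
from h import *
bot.pause(1.0);d=shot("side","s10.png");print(read_contact_force(),read_time_s())
for c in(-.009,-.006,-.003):
  for nm in('s9','s10'):
    d["frame"]=cv2.imread(f'pics/{nm}.png');p=prof(d,c=(c,-.004),half=2)
    print(c,nm,'r',(100*p[20:90:2,0]/p[20:90:2,1]).astype(int).tolist(),'\n   g',p[20:90:2,1].astype(int).tolist())
```

```text
[-3.24843802  0.11029283 11.9374424 ] 64.1917
-0.009 s9 r [90, 82, 76, 72, 70, 68, 67, 67, 69, 71, 74, 76, 78, 77, 76, 75, 74, 75, 76, 76, 76, 76, 76, 76, 76, 75, 73, 73, 74, 75, 77, 79, 82, 86, 94] 
   g [91, 97, 104, 110, 111, 110, 107, 104, 100, 96, 92, 91, 95, 107, 121, 134, 144, 152, 160, 166, 166, 160, 152, 144, 137, 136, 141, 144, 147, 148, 143, 129, 109, 88, 69]
-0.009 s10 r [89, 81, 75, 71, 70, 68, 67, 68, 69, 72, 74, 77, 78, 76, 75, 75, 74, 74, 75, 76, 76, 77, 76, 76, 76, 75, 72, 72, 73, 75, 77, 79, 81, 87, 96] 
   g [93, 99, 105, 109, 109, 107, 105, 103, 100, 95, 92, 91, 96, 106, 120, 133, 144, 151, 160, 166, 166, 161, 152, 143, 137, 136, 139, 143, 147, 148, 141, 129, 111, 90, 69]
-0.006 s9 r [92, 83, 75, 68, 65, 63, 62, 61, 61, 63, 65, 68, 72, 73, 71, 69, 70, 70, 71, 72, 72, 71, 71, 68, 63, 60, 59, 58, 58, 59, 61, 63, 66, 70, 76] 
   g [78, 84, 92, 99, 102, 102, 99, 96, 93, 90, 85, 83, 84, 90, 101, 114, 126, 141, 159, 173, 181, 181, 172, 158, 145, 140, 144, 151, 156, 157, 153, 143, 127, 106, 83]
-0.006 s10 r [92, 83, 74, 68, 65, 63, 62, 62, 62, 64, 66, 68, 71, 72, 71, 70,
[... 184 characters left out ...]
4, 158, 144, 139, 142, 148, 155, 157, 153, 142, 127, 107, 84]
-0.003 s9 r [101, 94, 86, 79, 74, 72, 70, 71, 72, 74, 75, 78, 82, 82, 78, 75, 75, 75, 76, 77, 78, 79, 78, 73, 65, 58, 54, 52, 52, 52, 52, 53, 55, 59, 63] 
   g [61, 64, 68, 73, 77, 77, 75, 73, 74, 71, 68, 65, 64, 66, 70, 78, 89, 105, 126, 149, 172, 186, 184, 167, 149, 137, 137, 147, 157, 161, 159, 152, 141, 123, 103]
-0.003 s10 r [101, 96, 87, 79, 74, 72, 70, 70, 70, 73, 74, 76, 79, 80, 79, 77, 76, 76, 76, 77, 78, 79, 78, 73, 65, 58, 53, 51, 52, 53, 52, 53, 55, 59, 63] 
   g [61, 62, 66, 71, 76, 78, 76, 74, 74, 71, 69, 68, 66, 67, 72, 81, 91, 106, 127, 150, 173, 187, 185, 168, 149, 137, 137, 146, 156, 161, 160, 153, 141, 124, 103]
```

In the side view the bubble's left end is about 3 mm short of the left ring. It was 8.7 mm short in the earlier picture where the bubble read about −4.5 mm. That puts it at about +1 mm, and it is not drifting under the press. I'm handing in.

```bash
python3 -c "
from h import *
print(read_contact_force(),read_time_s());job.finish_job();print(read_time_s())"
```

```text
[-3.24843802  0.11029283 11.9374424 ] 64.1917
the job is handed in; nothing more can be done
the job is handed in; nothing more can be done
```

I handed the job in at 64.2 s with the closed fist still pressing on the level at 11–12 N, which is under the 15 N you asked for. I pressed more lightly on purpose, because a first 15 N press tilted the oven. With the level's weight, the load on the oven should be about 14 N, inside the 7 to 40 N limits. No verdict was reported.

- **Door:** I pushed it through the catch onto its hard stop. It looked shut in every later picture.
- **Level:** The first grasp closed above the level, because the real fingertips sat about 35 mm higher than the reported position. I measured that offset by touching the bench, and the second grasp worked. The level now lies across the oven top.
- **Knob:** About 1.2 rad clockwise brought the bubble to −0.35 mm.
- **First press:** Pressing 15 N on the left half of the level moved the bubble to −4.5 mm, and it stayed there after I let go. I turned the knob back to −0.37 mm, added 0.05 rad, and pressed again nearer the middle.

**Last checks:**
- **Bubble:** In the final pose the arm hides the vial from the top camera. I could only read the bubble from the partly shaded side view. My best reading is about +1 mm, and it did not change over the last second. A first, rougher reading of the same picture gave −2 to −2.7 mm, so the bubble being within 3 mm is likely but not certain.
- **Other things on the bench:** I saw none of them moved, but I did not measure this.

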